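Set out the miniature street by height

TASK

Set the four miniature houses out on the green street board, one in the middle of each plywood plot, in order of height: the tallest on the plot next to the street lamp, stepping down to the shortest on the plot at the other end, by the tree. Stand each one upright and square on its plot, with its gable ends (the ends with the doors) facing the two long edges of the board. Leave the white glue bottle standing where it is.

Things in the scene. Friction and masses are not known exactly. Their poses are not given: they have to be found in the camera images.
- house_a: shortest of four loose wooden houses (cream walls, brown pitched roof, a door in each gable end): 36 mm along the ridge, gable to gable, 32 mm wide, 46 mm high, eaves at 30 mm, about 45 g. Origin: centre of the underside; x along the ridge, z up. Gable faces flat and upright to the ridge, a good grip. Starts upright on the table, between robot and board
- house_b: second shortest of four loose wooden houses (cream walls, brown pitched roof, a door in each gable end): 42 mm along the ridge, gable to gable, 36 mm wide, 67 mm high, eaves at 49 mm, about 75 g. Origin: centre of the underside; x along the ridge, z up. Gable faces flat and upright to the ridge, a good grip. Starts upright on the table, between robot and board
- house_c: second tallest of four loose wooden houses (cream walls, brown pitched roof, a door in each gable end): 47 mm along the ridge, gable to gable, 40 mm wide, 89 mm high, eaves at 69 mm, about 110 g. Origin: centre of the underside; x along the ridge, z up. Gable faces flat and upright to the ridge, a good grip. Starts upright on the table, between robot and board
- house_d: tallest of four loose wooden houses (cream walls, brown pitched roof, a door in each gable end): 52 mm along the ridge, gable to gable, 44 mm wide, 112 mm high, eaves at 90 mm, about 160 g. Origin: centre of the underside; x along the ridge, z up. Gable faces flat and upright to the ridge, a good grip. Starts upright on the table, between robot and board
- plot_1: pale plywood plot, 62 x 62 x 4 mm, one of four fixed in a row, about 85 mm apart, on the green board (110 x 470 x 12 mm). Origin: centre of its underside; its upper face is 4 mm higher, 16 mm above the table. x points across the board (to its long edges), y along the row. Plots 1 to 4 follow one another along +y; this is the first, at an end
- plot_2: pale plywood plot, 62 x 62 x 4 mm, one of four fixed in a row, about 85 mm apart, on the green board (110 x 470 x 12 mm). Origin: centre of its underside; its upper face is 4 mm higher, 16 mm above the table. x points across the board (to its long edges), y along the row. Plots 1 to 4 follow one another along +y; this is the second
- plot_3: pale plywood plot, 62 x 62 x 4 mm, one of four fixed in a row, about 85 mm apart, on the green board (110 x 470 x 12 mm). Origin: centre of its underside; its upper face is 4 mm higher, 16 mm above the table. x points across the board (to its long edges), y along the row. Plots 1 to 4 follow one another along +y; this is the third
- plot_4: pale plywood plot, 62 x 62 x 4 mm, one of four fixed in a row, about 85 mm apart, on the green board (110 x 470 x 12 mm). Origin: centre of its underside; its upper face is 4 mm higher, 16 mm above the table. x points across the board (to its long edges), y along the row. Plots 1 to 4 follow one another along +y; this is the fourth, at an end
- lamp: a model street lamp, thin dark post with a white globe, 84 mm high, fixed on the street board about 80 mm beyond the centre of an end plot: beyond plot_1 or beyond plot_4, it varies (a 60 mm model tree stands at the other end of the row). Origin: centre of its foot, on the board
- glue: a loose white glue bottle with a red nozzle, 48 mm diameter, 131 mm high, standing at one side of the table; a bystander. Origin: centre of the underside
There are look-alikes about, which are no part of the job. Leave any blue look-alike of the house_b alone.

How it is judged:
At the end, for the whole second after the job is handed in: From the lamp on, the plots carry the houses from tallest to shortest, each upright (0.1 rad) and at rest on its plot, centred within 12 mm, ridge within 0.22 rad of the plot's x axis (either way round); the glue bottle upright within 30 mm of its start (((horizontal distance between lamp and plot_1 below 0.13 m and horizontal distance between house_d and plot_1 below 0.012 m and z of house_d in the frame of plot_1 between 0.001 and 0.008 m and angle between the x axis of house_d and the x axis of plot_1, either way round below 0.22 rad and horizontal distance between house_c and plot_2 below 0.012 m and z of house_c in the frame of plot_2 between 0.001 and 0.008 m and angle between the x axis of house_c and the x axis of plot_2, either way round below 0.22 rad and horizontal distance between house_b and plot_3 below 0.012 m and z of house_b in the frame of plot_3 between 0.001 and 0.008 m and angle between the x axis of house_b and the x axis of plot_3, either way round below 0.22 rad and horizontal distance between house_a and plot_4 below 0.012 m and z of house_a in the frame of plot_4 between 0.001 and 0.008 m and angle between the x axis of house_a and the x axis of plot_4, either way round below 0.22 rad) or (horizontal distance between lamp and plot_4 below 0.13 m and horizontal distance between house_d and plot_4 below 0.012 m and z of house_d in the frame of plot_4 between 0.001 and 0.008 m and angle between the x axis of house_d and the x axis of plot_4, either way round below 0.22 rad and horizontal distance between house_c and plot_3 below 0.012 m and z of house_c in the frame of plot_3 between 0.001 and 0.008 m and angle between the x axis of house_c and the x axis of plot_3, either way round below 0.22 rad and horizontal distance between house_b and plot_2 below 0.012 m and z of house_b in the frame of plot_2 between 0.001 and 0.008 m and angle between the x axis of house_b and the x axis of plot_2, either way round below 0.22 rad and horizontal distance between house_a and plot_1 below 0.012 m and z of house_a in the frame of plot_1 between 0.001 and 0.008 m and angle between the x axis of house_a and the x axis of plot_1, either way round below 0.22 rad)) and angle between each of house_a, house_b, house_c, house_d, glue's own z axis and vertical below 0.1 rad and linear speed of each of house_a, house_b, house_c, house_d below 0.02 m/s and distance of glue from where it was at the start of the episode below 0.03 m); the robot touches nothing.
It fails at once if the glue bottle is knocked over or shifted by more than 30 mm (distance of glue from where it was at the start of the episode above 0.03 m or angle between glue's own z axis and vertical above 0.3 rad).
It also fails if it takes over 106 s, if anything falls off the work surface, if the arm or the gripper's body presses on something with over 40 N, if the wrist force passes 120 N, or if a joint passes its speed limit or range.

ROBOT

A 6-joint arm with a two-finger parallel gripper is mounted at the origin on the work surface. World frame = base frame: x ahead of the robot, y to its left, z up, the work surface at z = 0. Lengths are in m, angles in rad, forces in N, time in s.
With the tool pointing down it reaches from about 0.35 to 0.775 m from the base axis. Payload 5.5 kg.
Tool frame: the origin (TCP) lies midway between the tips of the shut fingers; the grasp point (between the pads) lies 19 mm behind it; z points along the fingers, y is the line along which they close (so a half turn about z gives the same grasp; the last joint's range is limited). The gripper opens to 85 mm and grips with 20 to 120 N. Pads are 22 mm wide; open, the fingers measure 114 mm over their backs; the gripper's body (76 mm by 85 mm) begins 54 mm behind the grasp point. The pads swing forward as they close: fully open they stand 13 mm farther back than shut.
Start: joints at [-1.292, 0.313, 0.046, 1.304, 0, 1.431], TCP at [0.234, -0.525, 0.231] pointing down, gripper open.
Joint ranges: [-2.76, 2.76], [-0.86, 1.69], [-1.03, 1.26], [-2.2, 2.34], [-1.47, 1.5], [-3.14, 3.14]. Speed limits (rad/s): [2.57, 2.57, 3.14, 3.14, 3.14, 3.14].

INTERFACE

Orientations are given as a unit quaternion [w, x, y, z].
In Python, from workcell import env gives the robot as it stands. The module is installed in compiled form; this text tells all that it offers.
- The arm moves only by the tool carry_out, never from a script. Its argument "series" is a list of rows, each an object with "delta_rot": the turn, a rotation vector about the world's x, y, z normalised to -1 to 1, where 1 is 0.1 rad, a list of three; "travel": the shift along the world's x, y, z normalised to -1 to 1, where 1 is 0.025 m, a list of three; "fingers": the closure, from -1 (fully open) to 1 (shut). In form: [{"delta_rot": [ax, ay, az], "travel": [tx, ty, tz], "fingers": fingers}, ...]. A call has 1 to 5 rows; each row shifts and turns the commanded pose from where the row before left it; what a row does not reach is not made up. A row lasts 1/8 s, in which the tool goes at most 62.5 mm and 10.7 degrees, less where a joint would pass 70% of its speed; a pose out of reach is approached as far as the arm can. A call with a number of a shift or a turn outside -1 to 1 is refused whole. A call with a gripper value outside its range is refused whole. The fingers move at their own pace and stop on an object; "squeeze" is the grip in N (left out, the last holds). Time passes only in rows, so rows that do not move let the fingers close. It gives the time, the measured TCP pose, the force, the opening and the grip force at its end, in the units of the state.
- env.get_state(): the state, without advancing time (a new reading comes with each control period).
- env.read_camera(name): name is "scene" or "top"; returns a dict with "color" (384x512x3 uint8, red, green, blue), "fx", "fy", "cx", "cy" (pixels), "world_from_camera" (4x4, takes a point from camera to world coordinates). Camera axes: x right, y up, looking along -z (the intrinsics and any distortion apply to the point x, -y, -z); pixel columns grow to the right and rows downward; lengths in m; the calibration is good to about 2 mm. A picture is of the moment at which its call begins. There is no depth.
- env.hand_in(): hands the job in; it is judged then, once.
The state is a dict: "clock": time; "joint_pos": joint angles; "qvel": joint speeds; "tau": joint torques, N m; "tcp_pos": TCP position; "orientation": TCP orientation; "wrist_force": force on the tool from outside, world axes, zero at the start; "ft_torque": the same for the moment, N m; "finger_gap": finger opening in m; "grip_force": force on a finger pad.
Only numpy, scipy, OpenCV 4.12 (cv2) and the standard library are available. Lean on these libraries where they do the work, as an engineer would, in place of code of your own. Each camera call takes 0.05 s, during which the arm holds its last target. There are 200 camera calls.

## Working session

There is one attempt and no reset: what is moved stays moved. The work goes in short steps, Python scripts to look and compute and a tool call to move; the robot and the scene stay as the last step left them, time stands still between calls to the robot, and variables do not carry over. Pictures are saved under pics/ and viewed, at most 14 in all, crops included, and the job is handed in when it is done.

Besides the shell and the picture viewer there is one more tool, called after "Call:" as name([rows], argument=value, ...), one row to a line, values as JSON. carry_out: Moves the arm, as the interface text tells. Its arguments: {"type":"object","properties":{"series":{"type":"array","items":{"type":"object","properties":{"delta_rot":{"type":"array","items":{"type":"number"}},"travel":{"type":"array","items":{"type":"number"}},"fingers":{"type":"number"}}}},"squeeze":{"type":"number"}},"required":["series"]}

```bash
mkdir -p pics; python3 - <<'E'
from workcell import env
import cv2,numpy as np
for n in("scene","top"):
    r=env.read_camera(n); cv2.imwrite(f"pics/{n}0.png",cv2.cvtColor(r["color"],cv2.COLOR_RGB2BGR))
    print(n,r["fx"],r["fy"],r["cx"],r["cy"],[k for k in r]);print(np.round(r["world_from_camera"],4).tolist())
s=env.get_state();print({k:np.round(v,4).tolist() for k,v in s.items()})
E
```

```text
scene 426.8994343450348 426.8994343450348 257.1320570548077 193.70061247928356 ['color', 'fx', 'fy', 'cx', 'cy', 'world_from_camera']
[[-0.0606, -0.6794, 0.7312, 1.3754], [0.9982, -0.0421, 0.0435, 0.0279], [0.0012, 0.7325, 0.6807, 0.8054], [0.0, 0.0, 0.0, 1.0]]
top 347.93824596184857 347.93824596184857 261.26406270752966 190.3876136044852 ['color', 'fx', 'fy', 'cx', 'cy', 'world_from_camera']
[[0.0307, 0.9702, -0.2403, 0.3414], [-0.9995, 0.0314, -0.0007, -0.0036], [0.0068, 0.2402, 0.9707, 0.9658], [0.0, 0.0, 0.0, 1.0]]
{'clock': 0.1, 'joint_pos': [-1.2916, 0.3139, 0.0451, 1.3036, 0.0, 1.4312], 'qvel': [-0.0003, -0.0009, 0.0033, -0.0004, -0.001, -0.0006], 'tau': [0.0023, -48.1724, 29.9245, 0.0127, -0.0002, -0.0], 'tcp_pos': [0.2337, -0.5249, 0.2305], 'orientation': [-0.0008, 0.9782, 0.2079, -0.0001], 'wrist_force': [0.185, -0.7918, 0.6647], 'ft_torque': [-0.0102, -0.0351, -0.017], 'grip_force': 0.0, 'finger_gap': 0.0856}
```

View pics/scene0.png

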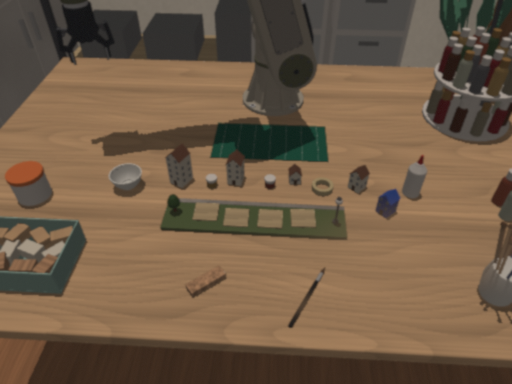

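View pics/top0.png

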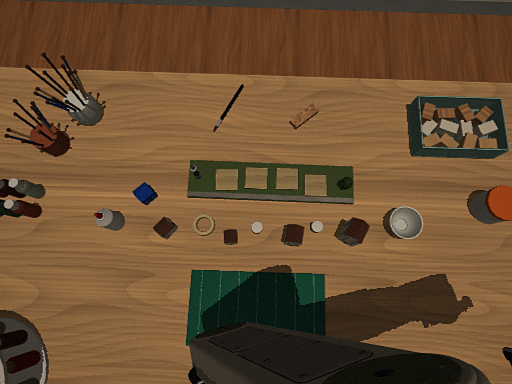

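The lamp is at the +y end (scene px 338,205; top px 195,172), so plot_4 takes house_d. The candidates in the scene view are:
- d: (180,167)
- c: (236,169)
- a: (295,176)
- b: (359,179)
- the blue look-alike at (388,202), which I leave alone

Next I take close crops.

```bash
python3 - <<'E'
import cv2
a=cv2.imread("pics/scene0.png")[138:243,155:415];b=cv2.imread("pics/top0.png")[155:255,130:390]
for n,i,x0,y0 in(("sc",a,155,138),("tc",b,130,155)):
    i=cv2.resize(i,None,fx=3,fy=3,interpolation=cv2.INTER_CUBIC)
    i=cv2.convertScaleAbs(i,alpha=1.5,beta=15)
    for x in range(-x0%20,260,20):cv2.line(i,(3*x,0),(3*x,6),(0,255,255),1);cv2.putText(i,str(x+x0),(3*x,16),0,.35,(0,255,255))
    for y in range(-y0%20,105,20):cv2.line(i,(0,3*y),(6,3*y),(0,255,255),1);cv2.putText(i,str(y+y0),(8,3*y+4),0,.35,(0,255,255))
    cv2.imwrite(f"pics/{n}.png",i)
E
```

```text
(no output)
```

View pics/sc.png

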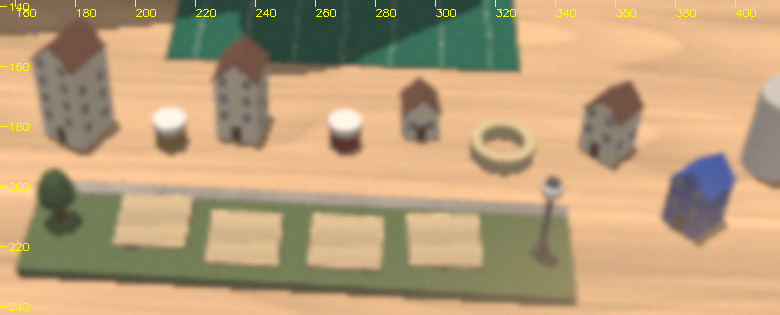

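View pics/tc.png

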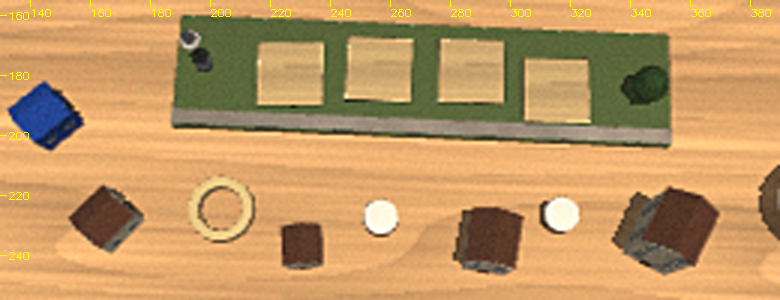

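The crops show d at (183,165), c at (235,165), a at (295,172) and b at (362,175), and the blue look-alike stands apart. The plots are at about scene (208,211), (237,217), (270,219) and (303,218); plot_1 is slightly out of line. Now I fit the models.

```bash
cat > h.py <<'E'
import cv2,numpy as np
from scipy.optimize import minimize,least_squares
from workcell import env
H=dict(a=(.036,.032,.046,.030),b=(.042,.036,.067,.049),c=(.047,.040,.089,.069),d=(.052,.044,.112,.090))
def proj(r,P):
    T=np.linalg.inv(r["world_from_camera"]);p=np.atleast_2d(P)@T[:3,:3].T+T[:3,3]
    return np.c_[r["cx"]+r["fx"]*p[:,0]/-p[:,2],r["cy"]+r["fy"]*-p[:,1]/-p[:,2]]
def back(r,uv,z):
    uv=np.atleast_2d(uv);T=np.array(r["world_from_camera"])
    d=np.c_[(uv[:,0]-r["cx"])/r["fx"],-(uv[:,1]-r["cy"])/r["fy"],-np.ones(len(uv))]@T[:3,:3].T
    return T[:3,3]+d*((z-T[2,3])/d[:,2])[:,None]
def tri(rs,uvs): # two-view point
    f=lambda P:np.concatenate([proj(r,P)[0]-u for r,u in zip(rs,uvs)])
    s=least_squares(f,[.5,0,.05]);return s.x,np.abs(s.fun).max()
def comp(m,seed):
    n,l,st,c=cv2.connectedComponentsWithStats(m.astype(np.uint8),connectivity=4)
    ids=[i for i in range(1,n) if st[i,4]>25];i=min(ids,key=lambda i:np.hypot(*(c[i]-seed)))
    return l==i,c[i],st[i,4]
def masks(r):
    I=r["color"].astype(float)+1;R,G,B=I[...,0],I[...,1],I[...,2]
    return dict(R=R,G=G,B=B)
E
python3 - <<'E'
from h import *
r=dict(scene=env.read_camera("scene"),top=env.read_camera("top"))
for n,pts in(("scene",[(180,150),(236,158),(295,168),(364,170),(176,170),(236,170),(203,212),(237,217),(270,218),(304,219),(198,228),(250,195)]),
 ("top",[(352,230),(291,232),(230,235),(165,226),(227,180),(256,177),(286,177),(316,185),(339,228),(285,240),(166,236),(240,175),(250,215)])):
    for p in pts: print(n,p,r[n]["color"][p[1],p[0]],end=' ')
E
```

```text
scene (180, 150) [66 44 35] scene (236, 158) [66 44 34] scene (295, 168) [68 46 36] scene (364, 170) [67 46 35] scene (176, 170) [80 74 67] scene (236, 170) [73 68 62] scene (203, 212) [129 109  81] scene (237, 217) [130 110  82] scene (270, 218) [130 110  81] scene (304, 219) [131 110  83] scene (198, 228) [66 72 47] scene (250, 195) [147 115  84] top (352, 230) [46 26 17] top (291, 232) [47 27 18] top (230, 235) [51 29 18] top (165, 226) [53 31 18] top (227, 180) [118  96  60] top (256, 177) [122  97  63] top (286, 177) [118  94  58] top (316, 185) [119  94  58] top (339, 228) [57 40 27] top (285, 240) [46 27 18] top (166, 236) [63 59 50] top (240, 175) [52 61 32] top (250, 215) [145 106  66]
```

```bash
cat >> h.py <<'E'
S=8
def roofpoly(r,k,x,y,yaw,z,o):
    L,W,h,e=H[k];L+=2*o;s=(h-e)/(W/2);W+=2*o;e-=s*o
    c,n=np.cos(yaw),np.sin(yaw);Rm=np.array([[c,-n,0],[n,c,0],[0,0,1]]);cam=np.array(r["world_from_camera"])[:3,3];out=[]
    for g in(1,-1):
        Q=np.array([[-L/2,0,h],[L/2,0,h],[L/2,g*W/2,e],[-L/2,g*W/2,e]])@Rm.T+[x,y,z]
        N=Rm@np.array([0,g*s,1.]) 
        if N@(cam-Q[0])>0: out.append(proj(r,Q))
    return out
def raster(polys,x0,y0,w,hh):
    m=np.zeros((hh*S,w*S),np.uint8)
    for p in polys: cv2.fillPoly(m,[np.round((p+.5-[x0,y0])*S).astype(np.int32)],1)
    return cv2.resize(m.astype(np.float32),(w,hh),interpolation=cv2.INTER_AREA)
def roofmask(r,name,seed):
    M=masks(r);t=1.4 if name=="scene" else 1.55
    m=(M["R"]/M["G"]>t)&(M["R"]<100);return comp(m,seed)
def fit(rs,k,seeds,ground=0):
    data=[]
    for n,s in seeds.items():
        m,c,a=roofmask(rs[n],n,s);u=int(c[0])-30;v=int(c[1])-30
        data.append((n,c,a,u,v,m[v:v+60,u:u+60].astype(np.float32)))
    P,err=tri([rs[d[0]] for d in data],[d[1] for d in data])
    def cost(p):
        return sum(np.abs(raster(roofpoly(rs[n],k,p[0],p[1],p[2],p[3],p[4]),u,v,60,60)-m).sum()/a for n,c,a,u,v,m in data)
    best=None
    for yaw in np.arange(0,np.pi,np.pi/12):
        x0=[P[0],P[1],yaw,ground,.002]
        sx=np.array([x0]+[np.array(x0)+d for d in np.diag([.004,.004,.15,.004,.002])])
        q=minimize(cost,x0,method="Nelder-Mead",options=dict(initial_simplex=sx,maxiter=300))
        if best is None or q.fun<best.fun:best=q
    return best.x,best.fun,P,err
E
cat > m.py <<'E'
from h import *
rs=dict(scene=env.read_camera("scene"),top=env.read_camera("top"))
print("plots")
for i,(s,t) in enumerate((((205,212),(316,185)),((237,218),(286,177)),((270,219),(256,177)),((304,219),(227,180)))):
    cs=[];
    for n,sd in(("scene",s),("top",t)):
        M=masks(rs[n]);m=(M["R"]/M["G"]>1.08)&(M["R"]>85)&(np.indices(M["R"].shape)[0]<240)
        mm,c,a=comp(m,sd);cs.append(c)
        q=back(rs[n],np.argwhere(mm)[:,::-1].astype(float),.016)
        rc=cv2.minAreaRect((q[:,:2]*1000).astype(np.float32));print(i+1,n,a,np.round(c,1),np.round(rc[0],1),np.round(rc[1],1),round(rc[2],1))
    P,e=tri([rs["scene"],rs["top"]],cs);print("   tri",np.round(P*1000,1),round(e,2))
ov={n:cv2.cvtColor(rs[n]["color"],cv2.COLOR_RGB2BGR) for n in rs}
for n in ov: ov[n]=cv2.resize(ov[n],None,fx=4,fy=4,interpolation=cv2.INTER_CUBIC)
for k,s,t in(("d",(180,150),(352,228)),("c",(236,158),(292,230)),("a",(295,168),(230,235)),("b",(364,170),(164,226))):
    p,f,P,e=fit(rs,k,dict(scene=s,top=t))
    print(k,"xyz",np.round(p[[0,1,3]]*1000,1),"yaw",round(p[2],3),"ovh",round(p[4]*1000,1),"cost",round(f,3),"tri",np.round(P*1000,1),round(e,2))
    for n in ov:
        for q in roofpoly(rs[n],k,p[0],p[1],p[2],p[3],p[4]): cv2.polylines(ov[n],[np.round((q+.5)*4).astype(int)],True,(0,255,0),1)
A=ov["scene"][138*4:200*4,160*4:380*4][:,:800];B=ov["top"][205*4:255*4,150*4:375*4][:,:800]
A=cv2.resize(ov["scene"][138*4:200*4,160*4:380*4],(800,225));B=cv2.resize(ov["top"][205*4:255*4,150*4:375*4],(800,178))
cv2.imwrite("pics/fit.png",np.vstack([A,B]))
E
python3 m.py
```

```text
plots
1 scene 447 [235.8 217.1] [617.8 -72.3] [64.1 63.4] 3.5
1 top 450 [315.3 185. ] [ 598.1 -155.6] [61.2 59.4] 0.0
   tri [ 598.3 -112.5   -2.3] 15.79
2 scene 447 [235.8 217.1] [617.8 -72.3] [64.1 63.4] 3.5
2 top 449 [286.6 178.2] [615.2 -73.6] [59.6 60. ] 1.2
   tri [615.3 -72.9  12.4] 0.31
3 scene 450 [269.9 218.3] [616.5  14.9] [64.3 63.2] 1.0
3 top 451 [256.  177.6] [613.5  13.2] [61. 61.] 87.9
   tri [614.2  14.4  12.5] 0.44
4 scene 450 [269.9 218.3] [616.5  14.9] [64.3 63.2] 1.0
4 top 460 [226.5 179. ] [606.8  96.7] [58.9 60.7] 1.9
   tri [608.7  52.2   9.7] 15.8
d xyz [ 464.7 -244.1   -0. ] yaw 2.734 ovh -1.5 cost 0.308 tri [ 464.  -241.3   99. ] 1.7
c xyz [452.1 -88.5   0.5] yaw 2.991 ovh -1.6 cost 0.446 tri [451.1 -87.6  78.9] 1.13
a xyz [ 4.453e+02  7.780e+01 -3.000e-01] yaw 3.146 ovh -2.1 cost 0.607 tri [444.6  76.3  39. ] 0.08
b xyz [463.2 255.6  -0.9] yaw 2.46 ovh -2.6 cost 0.524 tri [460.5 256.8  52.7] 1.8
```

View pics/fit.png

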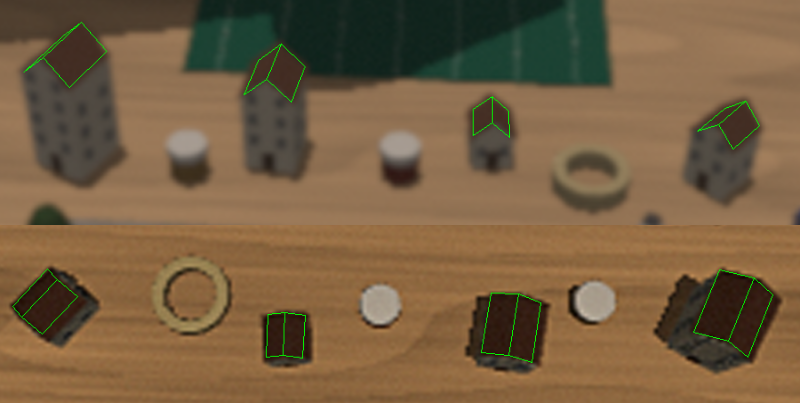

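Checks:
- **House heights:** the houses come out grounded at z ≈ 0 with the model heights, from two views.
- **Plot positions:** the plots measure about (599,-155), (616,-73), (615,14) and (608,97) mm, with the top face triangulated at about 13 mm, against 16 mm in the text.
- **Spacing and reach:** plot spacing is about 84 mm, and everything is within reach.

I start with house_d and move above it.

Call:
carry_out([
  {"travel": [0.77, 0.936, 0], "delta_rot": [0, 0, 0.62], "fingers": -1},
  {"travel": [0.77, 0.936, 0], "delta_rot": [0, 0, 0.62], "fingers": -1},
  {"travel": [0.77, 0.936, 0], "delta_rot": [0, 0, 0.62], "fingers": -1},
  {"travel": [0.77, 0.936, 0], "delta_rot": [0, 0, 0.62], "fingers": -1},
], squeeze=40)

```text
clock: 0.8
tcp_pos: [0.3113, -0.431, 0.2313]
orientation: [0.0, 0.945, 0.328, 0.0]
wrist_force: [0.5, -0.9, 0.5]
finger_gap: 0.0851
grip_force: 0.0
```

Call:
carry_out([
  {"travel": [0.77, 0.936, 0], "delta_rot": [0, 0, 0.62], "fingers": -1},
  {"travel": [0.77, 0.936, 0], "delta_rot": [0, 0, 0.62], "fingers": -1},
  {"travel": [0.77, 0.936, 0], "delta_rot": [0, 0, 0.62], "fingers": -1},
  {"travel": [0.77, 0.936, 0], "delta_rot": [0, 0, 0.62], "fingers": -1},
])

```text
clock: 1.3
tcp_pos: [0.3884, -0.3373, 0.2314]
orientation: [0.0, 0.897, 0.442, 0.0]
wrist_force: [0.4, -0.1, 0.3]
finger_gap: 0.0856
grip_force: 0.0
```

Call:
carry_out([
  {"travel": [0.77, 0.936, 0], "delta_rot": [0, 0, 0.62], "fingers": -1},
  {"travel": [0.77, 0.936, 0], "delta_rot": [0, 0, 0.62], "fingers": -1},
  {"travel": [0.77, 0.936, 0], "delta_rot": [0, 0, 0.62], "fingers": -1},
  {"travel": [0.77, 0.936, 0], "delta_rot": [0, 0, 0.62], "fingers": -1},
  {"travel": [0, 0, 0], "delta_rot": [0, 0, 0], "fingers": -1},
])

```text
clock: 1.92
tcp_pos: [0.4657, -0.2431, 0.2313]
orientation: [-0.0, 0.835, 0.55, 0.0]
wrist_force: [-0.5, 0.2, -0.1]
finger_gap: 0.0853
grip_force: 0.0
```

Call:
carry_out([
  {"travel": [0, 0, -1], "delta_rot": [0, 0, 0], "fingers": -1},
  {"travel": [0, 0, -1], "delta_rot": [0, 0, 0], "fingers": -1},
  {"travel": [0, 0, -1], "delta_rot": [0, 0, 0], "fingers": -1},
  {"travel": [0, 0, -1], "delta_rot": [0, 0, 0], "fingers": -1},
])

```text
clock: 2.42
tcp_pos: [0.4643, -0.2453, 0.1306]
orientation: [0.0, 0.836, 0.548, -0.0]
wrist_force: [-0.1, -0.2, -0.2]
finger_gap: 0.0851
grip_force: 0.0
```

```bash
python3 - <<'E'
from h import *
o=[]
for n,(x,y) in(("scene",(120,110)),("top",(290,170))):
    i=cv2.cvtColor(env.read_camera(n)["color"],cv2.COLOR_RGB2BGR)[y:y+100,x:x+130]
    o.append(cv2.convertScaleAbs(cv2.resize(i,(396,300),interpolation=cv2.INTER_CUBIC),alpha=1.8,beta=20))
cv2.imwrite("pics/d1.png",np.hstack(o))
E
```

```text
(no output)
```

View pics/d1.png

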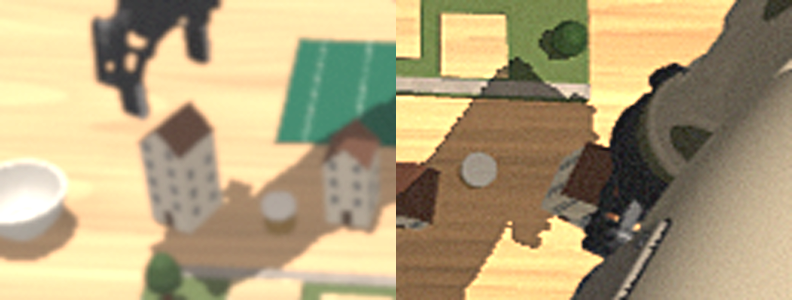

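```bash
python3 - <<'E'
from h import *
for n in("scene","top"):
    r=env.read_camera(n)
    for nm,p in(("tip near cam",(.504,-.262,.144)),("tip far",(.424,-.228,.144)),("tcp",(.464,-.245,.131)),("house top",(.465,-.244,.112)),("base",(.465,-.244,0))):print(n,nm,np.round(proj(r,p)[0],1))
E
```

```text
scene tip near cam [165.  147.2]
scene tip far [183.9 130. ]
scene tcp [175.3 142.4]
scene house top [176.5 148.4]
scene base [181.5 179.8]
top tip near cam [368.4 210.3]
top tip far [355.4 243.3]
top tcp [360.4 227.3]
top house top [357.8 228. ]
top base [346.7 233.4]
```

The fingertips are at scene (164,147) and (185,130), matching the predictions. The house ridge midpoint is at about (175,149), also as predicted, so I continue the descent.

Call:
carry_out([
  {"travel": [0, 0, -1], "delta_rot": [0, 0, 0], "fingers": -1},
  {"travel": [0, 0, -1], "delta_rot": [0, 0, 0], "fingers": -1},
  {"travel": [0, 0, -1], "delta_rot": [0, 0, 0], "fingers": -1},
  {"travel": [0, 0, -0.1], "delta_rot": [0, 0, 0], "fingers": -1},
])

```text
clock: 3.12
tcp_pos: [0.4644, -0.2445, 0.0536]
orientation: [-0.001, 0.836, 0.549, -0.0]
wrist_force: [-0.1, -0.2, 0.0]
finger_gap: 0.0851
grip_force: 0.0
```

Call:
carry_out([
  {"travel": [0, 0, 0], "delta_rot": [0, 0, 0], "fingers": 1},
  {"travel": [0, 0, 0], "delta_rot": [0, 0, 0], "fingers": 1},
  {"travel": [0, 0, 0], "delta_rot": [0, 0, 0], "fingers": 1},
  {"travel": [0, 0, 0], "delta_rot": [0, 0, 0], "fingers": 1},
  {"travel": [0, 0, 0], "delta_rot": [0, 0, 0], "fingers": 1},
])

```text
clock: 3.75
tcp_pos: [0.4657, -0.2453, 0.0555]
orientation: [0.001, 0.836, 0.549, 0.0]
wrist_force: [-2.2, 0.2, 6.0]
finger_gap: 0.0521
grip_force: 41.0
```

Call:
carry_out([
  {"travel": [0, 0, 0.8], "delta_rot": [0, 0, 0], "fingers": 1},
  {"travel": [0, 0, 1], "delta_rot": [0, 0, 0], "fingers": 1},
  {"travel": [0, 0, 1], "delta_rot": [0, 0, 0], "fingers": 1},
  {"travel": [0, 0, 1], "delta_rot": [0, 0, 0], "fingers": 1},
  {"travel": [0, 0, 0.6], "delta_rot": [0, 0, 0], "fingers": 1},
])

```text
clock: 4.38
tcp_pos: [0.4652, -0.2448, 0.1653]
orientation: [0.001, 0.836, 0.549, 0.0]
wrist_force: [-0.4, 0.1, -2.0]
finger_gap: 0.0519
grip_force: 42.1
```

Call:
carry_out([
  {"travel": [0.41, 0.978, 0], "delta_rot": [0, 0, 0.29], "fingers": 1},
  {"travel": [0.41, 0.978, 0], "delta_rot": [0, 0, 0.29], "fingers": 1},
  {"travel": [0.41, 0.978, 0], "delta_rot": [0, 0, 0.29], "fingers": 1},
  {"travel": [0.41, 0.978, 0], "delta_rot": [0, 0, 0.29], "fingers": 1},
  {"travel": [0.41, 0.978, 0], "delta_rot": [0, 0, 0.29], "fingers": 1},
])

```text
clock: 5.0
tcp_pos: [0.5161, -0.1213, 0.1635]
orientation: [-0.0, 0.793, 0.609, -0.0]
wrist_force: [0.4, -0.9, -2.2]
finger_gap: 0.0524
grip_force: 42.1
```

Call:
carry_out([
  {"travel": [0.41, 0.978, 0], "delta_rot": [0, 0, 0.29], "fingers": 1},
  {"travel": [0.41, 0.978, 0], "delta_rot": [0, 0, 0.29], "fingers": 1},
  {"travel": [0.41, 0.978, 0], "delta_rot": [0, 0, 0.29], "fingers": 1},
  {"travel": [0.41, 0.978, 0], "delta_rot": [0, 0, 0.29], "fingers": 1},
  {"travel": [0.41, 0.978, 0], "delta_rot": [0, 0, 0.29], "fingers": 1},
])

```text
clock: 5.62
tcp_pos: [0.5673, 0.0009, 0.1634]
orientation: [-0.0, 0.747, 0.665, -0.0]
wrist_force: [0.1, 0.5, -2.0]
finger_gap: 0.0518
grip_force: 42.1
```

Call:
carry_out([
  {"travel": [0.41, 0.978, 0], "delta_rot": [0, 0, 0.29], "fingers": 1},
  {"travel": [0.41, 0.978, 0], "delta_rot": [0, 0, 0.29], "fingers": 1},
  {"travel": [0.41, 0.978, 0], "delta_rot": [0, 0, 0.29], "fingers": 1},
  {"travel": [0.41, 0.978, 0], "delta_rot": [0, 0, 0.29], "fingers": 1},
  {"travel": [0, 0, 0], "delta_rot": [0, 0, 0], "fingers": 1},
])

```text
clock: 6.25
tcp_pos: [0.6084, 0.0993, 0.1631]
orientation: [-0.0, 0.707, 0.707, -0.0]
wrist_force: [-0.3, -1.1, -1.5]
finger_gap: 0.0519
grip_force: 42.1
```

```bash
python3 - <<'E'
from h import *
o=[]
for n,(x,y) in(("scene",(240,120)),("top",(170,120))):
    i=cv2.cvtColor(env.read_camera(n)["color"],cv2.COLOR_RGB2BGR)[y:y+130,x:x+130]
    o.append(cv2.convertScaleAbs(cv2.resize(i,(396,396),interpolation=cv2.INTER_CUBIC),alpha=1.8,beta=20))
cv2.imwrite("pics/d2.png",np.hstack(o))
E
```

```text
(no output)
```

View pics/d2.png

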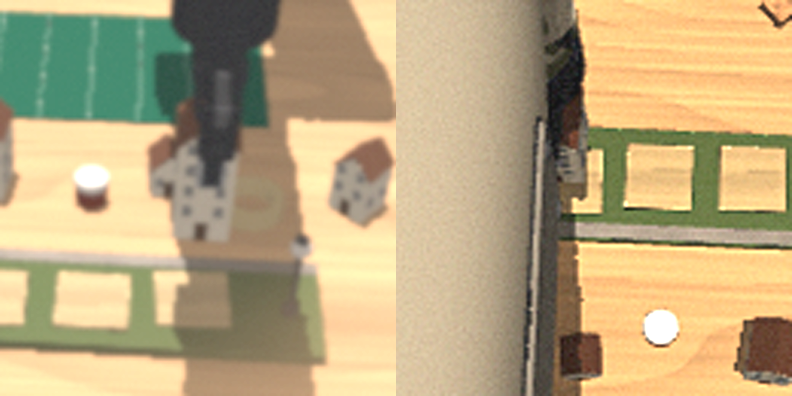

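The house hangs upright with its door gable toward the scene camera; the bottom edge is at crop (172–235,238), i.e. scene (307,198). I check the lateral offset.

```bash
python3 - <<'E'
from h import *
r=env.read_camera("scene")
print(back(r,[(296.5,197.5),(317.2,198.5),(307,198.2)],.109))
# plot 4 & 1 corners from initial scene crop (px): 4: crop/3+offset
off=np.array([155,138]);
for nm,c in(("p4",[(406,213),(481,213),(484,266),(409,267)]),("p3",[(309,214),(382,214),(383,269),(307,267)]),("p1",[(120,195),(192,197),(187,247),(112,243)])):
    print(nm,np.round(back(r,(np.array(c)-1)/3+off,.016).mean(0),4))
E
```

```text
[[0.63473863 0.07742637 0.109     ]
 [0.63515928 0.12634204 0.109     ]
 [0.63561845 0.10225161 0.109     ]]
p4 [0.6092 0.1001 0.016 ]
p3 [0.6159 0.0151 0.016 ]
p1 [ 0.6017 -0.1525  0.016 ]
```

Call:
carry_out([
  {"travel": [0, -0.08, -1], "delta_rot": [0, 0, 0], "fingers": 1},
  {"travel": [0, 0, -1], "delta_rot": [0, 0, 0], "fingers": 1},
  {"travel": [0, 0, -1], "delta_rot": [0, 0, 0], "fingers": 1},
  {"travel": [0, 0, -0.5], "delta_rot": [0, 0, 0], "fingers": 1},
  {"travel": [0, 0, 0], "delta_rot": [0, 0, 0], "fingers": 1},
])

```text
clock: 7.02
tcp_pos: [0.6075, 0.0951, 0.0756]
orientation: [-0.001, 0.708, 0.706, -0.001]
wrist_force: [-0.3, 0.1, -2.1]
finger_gap: 0.0521
grip_force: 42.1
```

Call:
carry_out([
  {"travel": [0, 0, -0.12], "delta_rot": [0, 0, 0], "fingers": 1},
  {"travel": [0, 0, 0], "delta_rot": [0, 0, 0], "fingers": 1},
])

```text
clock: 7.28
tcp_pos: [0.6089, 0.0957, 0.0742]
orientation: [0.001, 0.708, 0.706, 0.001]
wrist_force: [-0.3, 0.1, -1.9]
finger_gap: 0.052
grip_force: 42.1
```

Call:
carry_out([
  {"travel": [0, 0, -0.08], "delta_rot": [0, 0, 0], "fingers": 1},
  {"travel": [0, 0, 0], "delta_rot": [0, 0, 0], "fingers": 1},
])

```text
clock: 7.52
tcp_pos: [0.6086, 0.0958, 0.0716]
orientation: [0.0, 0.708, 0.706, 0.0]
wrist_force: [0.4, 0.9, -2.0]
finger_gap: 0.0521
grip_force: 42.0
```

Call:
carry_out([
  {"travel": [0, 0, -0.06], "delta_rot": [0, 0, 0], "fingers": 1},
  {"travel": [0, 0, 0], "delta_rot": [0, 0, 0], "fingers": 1},
])

```text
clock: 7.78
tcp_pos: [0.6086, 0.0958, 0.0715]
orientation: [0.001, 0.708, 0.706, 0.001]
wrist_force: [-2.5, -0.3, 7.3]
finger_gap: 0.0521
grip_force: 42.8
```

Call:
carry_out([
  {"travel": [0, 0, 0], "delta_rot": [0, 0, 0], "fingers": -1},
  {"travel": [0, 0, 0], "delta_rot": [0, 0, 0], "fingers": -1},
  {"travel": [0, 0, 0], "delta_rot": [0, 0, 0], "fingers": -1},
  {"travel": [0, 0, 0], "delta_rot": [0, 0, 0], "fingers": -1},
  {"travel": [0, 0, 0.5], "delta_rot": [0, 0, 0], "fingers": -1},
])

```text
clock: 8.4
tcp_pos: [0.6073, 0.0957, 0.0816]
orientation: [-0.001, 0.708, 0.706, -0.001]
wrist_force: [-0.1, 1.5, 0.1]
finger_gap: 0.0853
grip_force: 0.0
```

Call:
carry_out([
  {"travel": [0, 0, 1], "delta_rot": [0, 0, 0], "fingers": -1},
  {"travel": [0, 0, 1], "delta_rot": [0, 0, 0], "fingers": -1},
  {"travel": [0, 0, 1], "delta_rot": [0, 0, 0], "fingers": -1},
  {"travel": [0, 0, 0.5], "delta_rot": [0, 0, 0], "fingers": -1},
  {"travel": [0, 0, 0], "delta_rot": [0, 0, 0], "fingers": -1},
])

```text
clock: 9.02
tcp_pos: [0.6091, 0.0958, 0.1711]
orientation: [0.001, 0.708, 0.706, 0.001]
wrist_force: [0.6, -0.3, -0.3]
finger_gap: 0.0851
grip_force: 0.0
```

Call:
carry_out([
  {"travel": [-0.782, -0.921, 0], "delta_rot": [0, 0, -0.19], "fingers": -1},
  {"travel": [-0.782, -0.921, 0], "delta_rot": [0, 0, -0.19], "fingers": -1},
  {"travel": [-0.782, -0.921, 0], "delta_rot": [0, 0, -0.19], "fingers": -1},
  {"travel": [-0.782, -0.921, 0], "delta_rot": [0, 0, -0.19], "fingers": -1},
])

```text
clock: 9.52
tcp_pos: [0.5287, 0.0031, 0.1685]
orientation: [-0.001, 0.734, 0.679, -0.001]
wrist_force: [-0.8, -0.4, 0.4]
finger_gap: 0.0855
grip_force: 0.0
```

Call:
carry_out([
  {"travel": [-0.782, -0.921, 0], "delta_rot": [0, 0, -0.19], "fingers": -1},
  {"travel": [-0.782, -0.921, 0], "delta_rot": [0, 0, -0.19], "fingers": -1},
  {"travel": [-0.782, -0.921, 0], "delta_rot": [0, 0, -0.19], "fingers": -1},
  {"travel": [-0.782, -0.921, 0], "delta_rot": [0, 0, -0.19], "fingers": -1},
  {"travel": [0, 0, 0], "delta_rot": [0, 0, 0], "fingers": -1},
])

```text
clock: 10.15
tcp_pos: [0.4502, -0.0891, 0.1688]
orientation: [-0.001, 0.76, 0.65, -0.001]
wrist_force: [0.0, 0.2, 0.2]
finger_gap: 0.0857
grip_force: 0.0
```

```bash
cat > two.py <<'E'
from h import *
import sys
n,sx,sy,tx,ty=sys.argv[1],*map(int,sys.argv[2:6]);o=[]
for c,(x,y) in(("scene",(sx,sy)),("top",(tx,ty))):
    i=cv2.cvtColor(env.read_camera(c)["color"],cv2.COLOR_RGB2BGR)[y:y+130,x:x+130]
    o.append(cv2.convertScaleAbs(cv2.resize(i,(390,390),interpolation=cv2.INTER_CUBIC),alpha=1.8,beta=20))
cv2.imwrite(f"pics/{n}.png",np.hstack(o))
E
python3 two.py c1 220 120 190 140
```

```text
(no output)
```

View pics/c1.png

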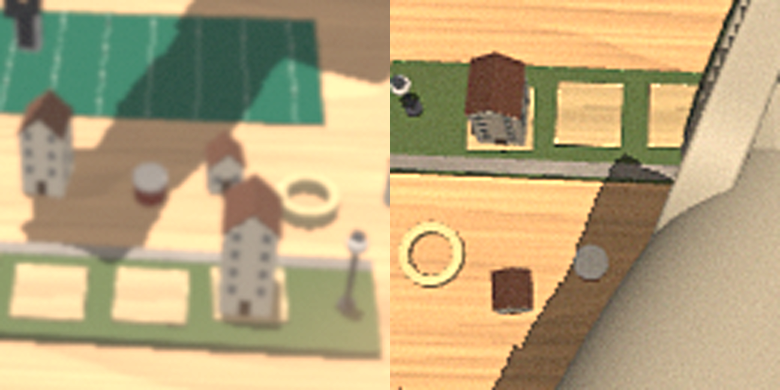

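House_d stands upright and centred on plot_4: its base centre is at crop x≈251 and the plot spans 214–287. Next is house_c.

Call:
carry_out([
  {"travel": [0.04, 0, -1], "delta_rot": [0, 0, 0], "fingers": -1},
  {"travel": [0, 0, -1], "delta_rot": [0, 0, 0], "fingers": -1},
  {"travel": [0, 0, -1], "delta_rot": [0, 0, 0], "fingers": -1},
  {"travel": [0, 0, -1], "delta_rot": [0, 0, 0], "fingers": -1},
  {"travel": [0, 0, -1], "delta_rot": [0, 0, 0], "fingers": -1},
])

```text
clock: 10.88
tcp_pos: [0.4535, -0.0876, 0.0437]
orientation: [-0.0, 0.759, 0.651, 0.0]
wrist_force: [-0.4, -0.1, 1.2]
finger_gap: 0.0857
grip_force: 0.0
```

Call:
carry_out([
  {"travel": [0, 0, -0.4], "delta_rot": [0, 0, 0], "fingers": -1},
  {"travel": [0, 0, 0], "delta_rot": [0, 0, 0], "fingers": 1},
  {"travel": [0, 0, 0], "delta_rot": [0, 0, 0], "fingers": 1},
  {"travel": [0, 0, 0], "delta_rot": [0, 0, 0], "fingers": 1},
  {"travel": [0, 0, 0], "delta_rot": [0, 0, 0], "fingers": 1},
])

```text
clock: 11.5
tcp_pos: [0.4538, -0.0887, 0.0358]
orientation: [0.001, 0.759, 0.651, 0.001]
wrist_force: [0.1, 0.5, 4.1]
finger_gap: 0.0465
grip_force: 41.8
```

Call:
carry_out([
  {"travel": [0, 0, 0], "delta_rot": [0, 0, 0], "fingers": 1},
  {"travel": [0, 0, 0], "delta_rot": [0, 0, 0], "fingers": 1},
])

```text
clock: 11.75
tcp_pos: [0.4539, -0.0887, 0.0358]
orientation: [0.001, 0.759, 0.651, 0.001]
wrist_force: [-0.2, 1.4, 6.4]
finger_gap: 0.047
grip_force: 42.1
```

Call:
carry_out([
  {"travel": [0, 0, 0.6], "delta_rot": [0, 0, 0], "fingers": 1},
  {"travel": [0, 0, 1], "delta_rot": [0, 0, 0], "fingers": 1},
  {"travel": [0, 0, 1], "delta_rot": [0, 0, 0], "fingers": 1},
  {"travel": [0, 0, 0.4], "delta_rot": [0, 0, 0], "fingers": 1},
])

```text
clock: 12.25
tcp_pos: [0.4535, -0.0888, 0.1109]
orientation: [0.001, 0.759, 0.651, 0.0]
wrist_force: [-0.9, 0.1, -1.9]
finger_gap: 0.0468
grip_force: 41.4
```

Call:
carry_out([
  {"travel": [0.807, 0.516, 0], "delta_rot": [0, 0, 0.19], "fingers": 1},
  {"travel": [0.807, 0.516, 0], "delta_rot": [0, 0, 0.19], "fingers": 1},
  {"travel": [0.807, 0.516, 0], "delta_rot": [0, 0, 0.19], "fingers": 1},
  {"travel": [0.807, 0.516, 0], "delta_rot": [0, 0, 0.19], "fingers": 1},
])

```text
clock: 12.75
tcp_pos: [0.5336, -0.0363, 0.1089]
orientation: [-0.001, 0.734, 0.679, -0.0]
wrist_force: [-0.9, -0.1, -1.6]
finger_gap: 0.0463
grip_force: 41.5
```

Call:
carry_out([
  {"travel": [0.807, 0.516, 0], "delta_rot": [0, 0, 0.19], "fingers": 1},
  {"travel": [0.807, 0.516, 0], "delta_rot": [0, 0, 0.19], "fingers": 1},
  {"travel": [0.807, 0.516, 0], "delta_rot": [0, 0, 0.19], "fingers": 1},
  {"travel": [0.807, 0.516, 0], "delta_rot": [0, 0, 0.19], "fingers": 1},
  {"travel": [0, 0, 0], "delta_rot": [0, 0, 0], "fingers": 1},
])

```text
clock: 13.38
tcp_pos: [0.6148, 0.0154, 0.1086]
orientation: [-0.0, 0.707, 0.707, -0.0]
wrist_force: [-0.8, 0.1, -1.8]
finger_gap: 0.0466
grip_force: 41.7
```

```bash
python3 two.py c2 210 110 190 120
```

```text
(no output)
```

View pics/c2.png

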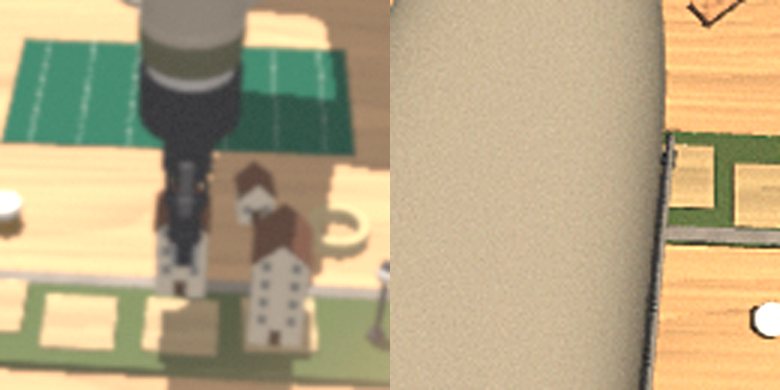

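```bash
python3 - <<'E'
from h import *
print(back(env.read_camera("scene"),[(261.7,208.7),(278.7,208.7)],.0735))
E
```

```text
[[ 0.64185242 -0.00462653  0.0735    ]
 [ 0.63930243  0.03655495  0.0735    ]]
```

Call:
carry_out([
  {"travel": [0, -0.03, -1], "delta_rot": [0, 0, 0], "fingers": 1},
  {"travel": [0, 0, -1], "delta_rot": [0, 0, 0], "fingers": 1},
  {"travel": [0, 0, -0.15], "delta_rot": [0, 0, 0], "fingers": 1},
  {"travel": [0, 0, -0.06], "delta_rot": [0, 0, 0], "fingers": 1},
  {"travel": [0, 0, 0], "delta_rot": [0, 0, 0], "fingers": 1},
])

```text
clock: 14.15
tcp_pos: [0.615, 0.0138, 0.0557]
orientation: [0.001, 0.708, 0.706, 0.001]
wrist_force: [0.4, 0.4, -1.3]
finger_gap: 0.0467
grip_force: 41.6
```

Call:
carry_out([
  {"travel": [0, 0, -0.05], "delta_rot": [0, 0, 0], "fingers": 1},
  {"travel": [0, 0, 0], "delta_rot": [0, 0, 0], "fingers": 1},
])

```text
clock: 14.4
tcp_pos: [0.6146, 0.014, 0.0538]
orientation: [0.0, 0.708, 0.706, 0.0]
wrist_force: [0.4, -0.3, -1.7]
finger_gap: 0.0467
grip_force: 41.6
```

Call:
carry_out([
  {"travel": [0, 0, -0.08], "delta_rot": [0, 0, 0], "fingers": 1},
  {"travel": [0, 0, 0], "delta_rot": [0, 0, 0], "fingers": 1},
])

```text
clock: 14.65
tcp_pos: [0.6147, 0.014, 0.0518]
orientation: [0.0, 0.708, 0.706, 0.0]
wrist_force: [0.1, 0.6, 2.4]
finger_gap: 0.0467
grip_force: 41.9
```

Call:
carry_out([
  {"travel": [0, 0, -0.04], "delta_rot": [0, 0, 0], "fingers": 1},
  {"travel": [0, 0, 0], "delta_rot": [0, 0, 0], "fingers": 1},
])

```text
clock: 14.9
tcp_pos: [0.6147, 0.014, 0.0518]
orientation: [0.001, 0.708, 0.706, 0.0]
wrist_force: [-2.5, 0.1, 9.3]
finger_gap: 0.0467
grip_force: 42.7
```

Call:
carry_out([
  {"travel": [0, 0, 0], "delta_rot": [0, 0, 0], "fingers": -1},
  {"travel": [0, 0, 0], "delta_rot": [0, 0, 0], "fingers": -1},
  {"travel": [0, 0, 0], "delta_rot": [0, 0, 0], "fingers": -1},
  {"travel": [0, 0, 0], "delta_rot": [0, 0, 0], "fingers": -1},
  {"travel": [0, 0, 0.5], "delta_rot": [0, 0, 0], "fingers": -1},
])

```text
clock: 15.52
tcp_pos: [0.6133, 0.0141, 0.0621]
orientation: [-0.001, 0.708, 0.706, -0.001]
wrist_force: [0.3, 2.2, 0.3]
finger_gap: 0.0855
grip_force: 0.0
```

Call:
carry_out([
  {"travel": [0, 0, 1], "delta_rot": [0, 0, 0], "fingers": -1},
  {"travel": [0, 0, 1], "delta_rot": [0, 0, 0], "fingers": -1},
  {"travel": [0, 0, 1], "delta_rot": [0, 0, 0], "fingers": -1},
  {"travel": [0, 0, 1], "delta_rot": [0, 0, 0], "fingers": -1},
  {"travel": [0, 0, 0.4], "delta_rot": [0, 0, 0], "fingers": -1},
])

```text
clock: 16.15
tcp_pos: [0.6154, 0.0139, 0.1754]
orientation: [0.001, 0.708, 0.706, 0.001]
wrist_force: [-0.0, 0.2, 0.9]
finger_gap: 0.0854
grip_force: 0.0
```

Call:
carry_out([
  {"travel": [-0.607, 0.966, 0], "delta_rot": [0, 0, -0.68], "fingers": -1},
  {"travel": [-0.607, 0.966, 0], "delta_rot": [0, 0, -0.68], "fingers": -1},
  {"travel": [-0.607, 0.966, 0], "delta_rot": [0, 0, -0.68], "fingers": -1},
  {"travel": [-0.607, 0.966, 0], "delta_rot": [0, 0, -0.68], "fingers": -1},
  {"travel": [-0.607, 0.966, 0], "delta_rot": [0, 0, -0.68], "fingers": -1},
])

```text
clock: 16.77
tcp_pos: [0.5377, 0.1354, 0.1726]
orientation: [-0.0, 0.818, 0.576, -0.0]
wrist_force: [-0.1, 0.5, -0.8]
finger_gap: 0.0856
grip_force: 0.0
```

Call:
carry_out([
  {"travel": [-0.607, 0.966, 0], "delta_rot": [0, 0, -0.68], "fingers": -1},
  {"travel": [-0.607, 0.966, 0], "delta_rot": [0, 0, -0.68], "fingers": -1},
  {"travel": [-0.607, 0.966, 0], "delta_rot": [0, 0, -0.68], "fingers": -1},
  {"travel": [-0.607, 0.966, 0], "delta_rot": [0, 0, -0.68], "fingers": -1},
  {"travel": [-0.607, 0.966, 0], "delta_rot": [0, 0, -0.68], "fingers": -1},
])

```text
clock: 17.4
tcp_pos: [0.4618, 0.2562, 0.1726]
orientation: [0.0, 0.903, 0.429, -0.0]
wrist_force: [0.6, 0.1, -0.0]
finger_gap: 0.0856
grip_force: 0.0
```

Call:
carry_out([
  {"travel": [0, 0, -1], "delta_rot": [0, 0, 0], "fingers": -1},
  {"travel": [0, 0, -1], "delta_rot": [0, 0, 0], "fingers": -1},
  {"travel": [0, 0, -1], "delta_rot": [0, 0, 0], "fingers": -1},
  {"travel": [0, 0, 0], "delta_rot": [0, 0, 0], "fingers": -1},
])

```text
clock: 17.9
tcp_pos: [0.4606, 0.2548, 0.0959]
orientation: [-0.0, 0.903, 0.43, -0.002]
wrist_force: [0.8, 0.1, 0.3]
finger_gap: 0.0856
grip_force: 0.0
```

```bash
python3 two.py b1 310 110 90 150; python3 - <<'E'
from h import *
for n in("scene","top"):
    r=env.read_camera(n);print(np.round(proj(r,[(.463,.2556,.067),(.463,.2556,0)]),1).tolist())
E
```

```text
[[360.8, 168.2], [356.8, 186.5]]
[[160.4, 225.0], [167.0, 228.5]]
```

View pics/b1.png

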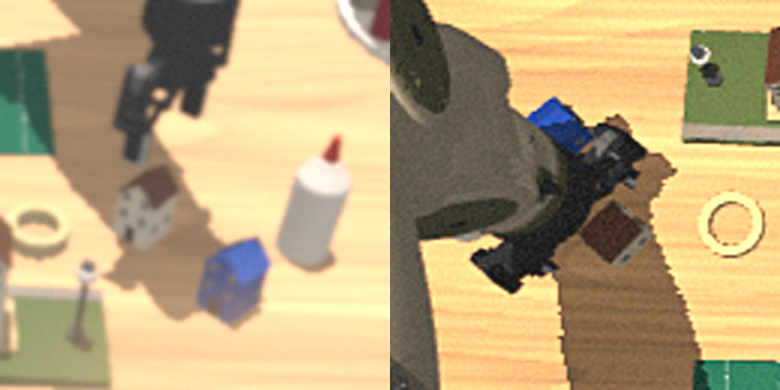

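The fingers straddle house_b's ridge, with tips at crop (130,160) and (190,115), parallel to the ridge. The blue look-alike at (235,280) and the glue bottle are clear. I continue down.

Call:
carry_out([
  {"travel": [0.04, 0, -1], "delta_rot": [0, 0, 0], "fingers": -1},
  {"travel": [0, 0, -1], "delta_rot": [0, 0, 0], "fingers": -1},
  {"travel": [0, 0, -0.95], "delta_rot": [0, 0, 0], "fingers": -1},
  {"travel": [0, 0, 0], "delta_rot": [0, 0, 0], "fingers": -1},
])

```text
clock: 18.6
tcp_pos: [0.4628, 0.2552, 0.0235]
orientation: [-0.0, 0.903, 0.43, -0.001]
wrist_force: [0.0, 0.6, -0.3]
finger_gap: 0.0854
grip_force: 0.0
```

Call:
carry_out([
  {"travel": [0, 0, 0], "delta_rot": [0, 0, 0], "fingers": 1},
  {"travel": [0, 0, 0], "delta_rot": [0, 0, 0], "fingers": 1},
  {"travel": [0, 0, 0], "delta_rot": [0, 0, 0], "fingers": 1},
  {"travel": [0, 0, 0], "delta_rot": [0, 0, 0], "fingers": 1},
  {"travel": [0, 0, 0], "delta_rot": [0, 0, 0], "fingers": 1},
])

```text
clock: 19.23
tcp_pos: [0.4647, 0.256, 0.0255]
orientation: [0.0, 0.903, 0.43, 0.001]
wrist_force: [-0.8, -0.3, 5.9]
finger_gap: 0.0415
grip_force: 40.8
```

Call:
carry_out([
  {"travel": [0, 0, 0], "delta_rot": [0, 0, 0], "fingers": 1},
  {"travel": [0, 0, 0], "delta_rot": [0, 0, 0], "fingers": 1},
])

```text
clock: 19.48
tcp_pos: [0.4647, 0.256, 0.0255]
orientation: [0.0, 0.903, 0.43, 0.001]
wrist_force: [-0.3, 0.3, 6.2]
finger_gap: 0.0417
grip_force: 40.8
```

Call:
carry_out([
  {"travel": [0, 0, 0.6], "delta_rot": [0, 0, 0], "fingers": 1},
  {"travel": [0, 0, 1], "delta_rot": [0, 0, 0], "fingers": 1},
  {"travel": [0, 0, 1], "delta_rot": [0, 0, 0], "fingers": 1},
  {"travel": [0, 0, 1], "delta_rot": [0, 0, 0], "fingers": 1},
  {"travel": [0, 0, 0.4], "delta_rot": [0, 0, 0], "fingers": 1},
])

```text
clock: 20.1
tcp_pos: [0.4645, 0.2558, 0.1263]
orientation: [0.0, 0.903, 0.43, 0.001]
wrist_force: [-0.4, 0.1, -2.2]
finger_gap: 0.0417
grip_force: 40.2
```

Call:
carry_out([
  {"travel": [0, -1, 0], "delta_rot": [0, 0, 0.525], "fingers": 1},
  {"travel": [0, -1, 0], "delta_rot": [0, 0, 0.525], "fingers": 1},
  {"travel": [0, -1, 0], "delta_rot": [0, 0, 0.525], "fingers": 1},
  {"travel": [0, -1, 0], "delta_rot": [0, 0, 0.525], "fingers": 1},
  {"travel": [0, -1, 0], "delta_rot": [0, 0, 0.525], "fingers": 1},
])

```text
clock: 20.72
tcp_pos: [0.4631, 0.1296, 0.1238]
orientation: [-0.0, 0.838, 0.545, -0.0]
wrist_force: [-0.4, -0.6, -0.8]
finger_gap: 0.0419
grip_force: 40.3
```

Call:
carry_out([
  {"travel": [0, -1, 0], "delta_rot": [0, 0, 0.525], "fingers": 1},
  {"travel": [0, -1, 0], "delta_rot": [0, 0, 0.525], "fingers": 1},
  {"travel": [0, -1, 0], "delta_rot": [0, 0, 0.525], "fingers": 1},
  {"travel": [0, -1, 0], "delta_rot": [0, 0, 0.525], "fingers": 1},
  {"travel": [0, -1, 0], "delta_rot": [0, 0, 0.525], "fingers": 1},
])

```text
clock: 21.35
tcp_pos: [0.4631, 0.0048, 0.1238]
orientation: [-0.0, 0.76, 0.65, -0.0]
wrist_force: [-0.3, -0.8, -0.4]
finger_gap: 0.0416
grip_force: 40.3
```

Call:
carry_out([
  {"travel": [0, -1, 0], "delta_rot": [0, 0, 0.525], "fingers": 1},
  {"travel": [0, -1, 0], "delta_rot": [0, 0, 0.525], "fingers": 1},
  {"travel": [0, -1, 0], "delta_rot": [0, 0, 0.525], "fingers": 1},
  {"travel": [1, -0.08, 0], "delta_rot": [0, 0, 0], "fingers": 1},
  {"travel": [1, -0.08, 0], "delta_rot": [0, 0, 0], "fingers": 1},
])

```text
clock: 21.98
tcp_pos: [0.5136, -0.074, 0.1239]
orientation: [-0.0, 0.707, 0.707, -0.0]
wrist_force: [0.0, -0.7, -1.6]
finger_gap: 0.0417
grip_force: 40.4
```

Call:
carry_out([
  {"travel": [1, 0, 0], "delta_rot": [0, 0, 0], "fingers": 1},
  {"travel": [1, 0, 0], "delta_rot": [0, 0, 0], "fingers": 1},
  {"travel": [1, 0, 0], "delta_rot": [0, 0, 0], "fingers": 1},
  {"travel": [1, 0, 0], "delta_rot": [0, 0, 0], "fingers": 1},
  {"travel": [0, 0, 0], "delta_rot": [0, 0, 0], "fingers": 1},
])

```text
clock: 22.6
tcp_pos: [0.6145, -0.0735, 0.1233]
orientation: [-0.0, 0.707, 0.707, -0.0]
wrist_force: [-0.6, -0.7, -1.5]
finger_gap: 0.0417
grip_force: 40.5
```

```bash
python3 two.py b2 180 110 190 120
```

```text
(no output)
```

View pics/b2.png

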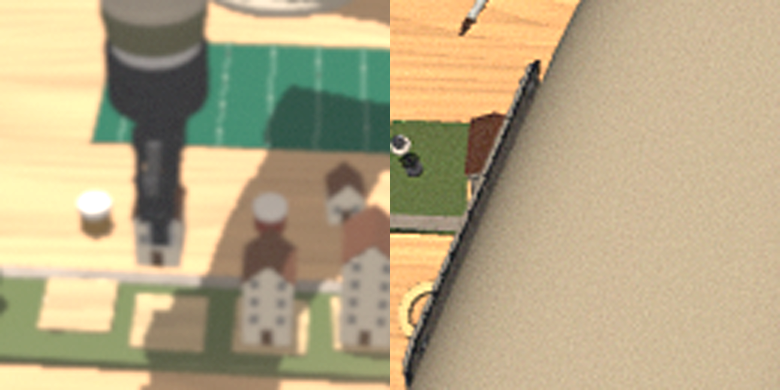

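House_c stands on plot_3 centred (crop 267,345). House_b hangs upright with its bottom at crop x 134–181, y 264.

```bash
python3 - <<'E'
from h import *
print(back(env.read_camera("scene"),[(224.7,197.7),(240.3,198)],.098))
E
```

```text
[[ 0.63444843 -0.09450571  0.098     ]
 [ 0.6331698  -0.05689589  0.098     ]]
```

Call:
carry_out([
  {"travel": [0.05, 0, -1], "delta_rot": [0, 0, 0], "fingers": 1},
  {"travel": [0, 0, -1], "delta_rot": [0, 0, 0], "fingers": 1},
  {"travel": [0, 0, -0.6], "delta_rot": [0, 0, 0], "fingers": 1},
  {"travel": [0, 0, 0], "delta_rot": [0, 0, 0], "fingers": 1},
])

```text
clock: 23.25
tcp_pos: [0.6133, -0.0732, 0.058]
orientation: [-0.001, 0.707, 0.707, -0.001]
wrist_force: [-0.6, 0.2, -0.9]
finger_gap: 0.0417
grip_force: 40.5
```

Call:
carry_out([
  {"travel": [0.08, 0.12, -0.5], "delta_rot": [0, 0, 0], "fingers": 1},
  {"travel": [0, 0, 0], "delta_rot": [0, 0, 0], "fingers": 1},
])

```text
clock: 23.5
tcp_pos: [0.6166, -0.0702, 0.0461]
orientation: [-0.0, 0.707, 0.707, -0.0]
wrist_force: [-0.2, 0.7, -1.6]
finger_gap: 0.0415
grip_force: 40.5
```

Call:
carry_out([
  {"travel": [0, 0, -0.08], "delta_rot": [0, 0, 0], "fingers": 1},
  {"travel": [0, 0, 0], "delta_rot": [0, 0, 0], "fingers": 1},
])

```text
clock: 23.75
tcp_pos: [0.617, -0.0705, 0.0448]
orientation: [0.0, 0.707, 0.707, 0.0]
wrist_force: [-0.0, -0.3, -1.8]
finger_gap: 0.0418
grip_force: 40.5
```

Call:
carry_out([
  {"travel": [0, 0, -0.08], "delta_rot": [0, 0, 0], "fingers": 1},
  {"travel": [0, 0, 0], "delta_rot": [0, 0, 0], "fingers": 1},
])

```text
clock: 24.0
tcp_pos: [0.6167, -0.0705, 0.0425]
orientation: [-0.0, 0.707, 0.707, -0.0]
wrist_force: [1.2, -0.5, -1.2]
finger_gap: 0.0419
grip_force: 40.5
```

Call:
carry_out([
  {"travel": [0, 0, -0.06], "delta_rot": [0, 0, 0], "fingers": 1},
  {"travel": [0, 0, 0], "delta_rot": [0, 0, 0], "fingers": 1},
])

```text
clock: 24.25
tcp_pos: [0.617, -0.0706, 0.0416]
orientation: [0.0, 0.707, 0.707, 0.0]
wrist_force: [-0.8, 0.8, 1.4]
finger_gap: 0.0416
grip_force: 40.6
```

Call:
carry_out([
  {"travel": [0, 0, -0.03], "delta_rot": [0, 0, 0], "fingers": 1},
  {"travel": [0, 0, 0], "delta_rot": [0, 0, 0], "fingers": 1},
])

```text
clock: 24.5
tcp_pos: [0.617, -0.0706, 0.0415]
orientation: [0.0, 0.707, 0.707, 0.0]
wrist_force: [-2.6, 0.0, 7.4]
finger_gap: 0.0418
grip_force: 41.3
```

Call:
carry_out([
  {"travel": [0, 0, 0], "delta_rot": [0, 0, 0], "fingers": -1},
  {"travel": [0, 0, 0], "delta_rot": [0, 0, 0], "fingers": -1},
  {"travel": [0, 0, 0], "delta_rot": [0, 0, 0], "fingers": -1},
  {"travel": [0, 0, 0], "delta_rot": [0, 0, 0], "fingers": -1},
  {"travel": [0, 0, 0.5], "delta_rot": [0, 0, 0], "fingers": -1},
])

```text
clock: 25.12
tcp_pos: [0.6158, -0.0703, 0.0521]
orientation: [-0.001, 0.707, 0.707, -0.001]
wrist_force: [0.5, 0.6, 0.5]
finger_gap: 0.0854
grip_force: 0.0
```

Call:
carry_out([
  {"travel": [0, 0, 1], "delta_rot": [0, 0, 0], "fingers": -1},
  {"travel": [0, 0, 1], "delta_rot": [0, 0, 0], "fingers": -1},
  {"travel": [0, 0, 1], "delta_rot": [0, 0, 0], "fingers": -1},
  {"travel": [0, 0, 0.6], "delta_rot": [0, 0, 0], "fingers": -1},
])

```text
clock: 25.62
tcp_pos: [0.6177, -0.0707, 0.1452]
orientation: [0.001, 0.707, 0.707, 0.001]
wrist_force: [-0.9, 0.1, -0.5]
finger_gap: 0.0853
grip_force: 0.0
```

Call:
carry_out([
  {"travel": [-0.981, 0.849, 0], "delta_rot": [0, 0, 0], "fingers": -1},
  {"travel": [-0.981, 0.849, 0], "delta_rot": [0, 0, 0], "fingers": -1},
  {"travel": [-0.981, 0.849, 0], "delta_rot": [0, 0, 0], "fingers": -1},
  {"travel": [-0.981, 0.849, 0], "delta_rot": [0, 0, 0], "fingers": -1},
])

```text
clock: 26.12
tcp_pos: [0.5178, 0.015, 0.143]
orientation: [-0.0, 0.707, 0.707, 0.0]
wrist_force: [0.4, -0.0, 0.4]
finger_gap: 0.0858
grip_force: 0.0
```

Call:
carry_out([
  {"travel": [-0.981, 0.849, 0], "delta_rot": [0, 0, 0], "fingers": -1},
  {"travel": [-0.981, 0.849, 0], "delta_rot": [0, 0, 0], "fingers": -1},
  {"travel": [-0.981, 0.849, 0], "delta_rot": [0, 0, 0], "fingers": -1},
  {"travel": [0, 0, 0], "delta_rot": [0, 0, 0], "fingers": -1},
])

```text
clock: 26.62
tcp_pos: [0.4432, 0.0792, 0.143]
orientation: [-0.0, 0.706, 0.708, -0.0]
wrist_force: [1.2, 0.7, 1.1]
finger_gap: 0.0852
grip_force: 0.0
```

Call:
carry_out([
  {"travel": [0, 0, -1], "delta_rot": [0, 0, 0], "fingers": -1},
  {"travel": [0, 0, -1], "delta_rot": [0, 0, 0], "fingers": -1},
  {"travel": [0, 0, -1], "delta_rot": [0, 0, 0], "fingers": -1},
  {"travel": [0, 0, 0], "delta_rot": [0, 0, 0], "fingers": -1},
])

```text
clock: 27.12
tcp_pos: [0.4442, 0.0776, 0.0665]
orientation: [-0.001, 0.707, 0.707, -0.001]
wrist_force: [0.1, 0.3, -0.1]
finger_gap: 0.0857
grip_force: 0.0
```

```bash
python3 two.py a1 210 120 200 140
```

```text
(no output)
```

View pics/a1.png

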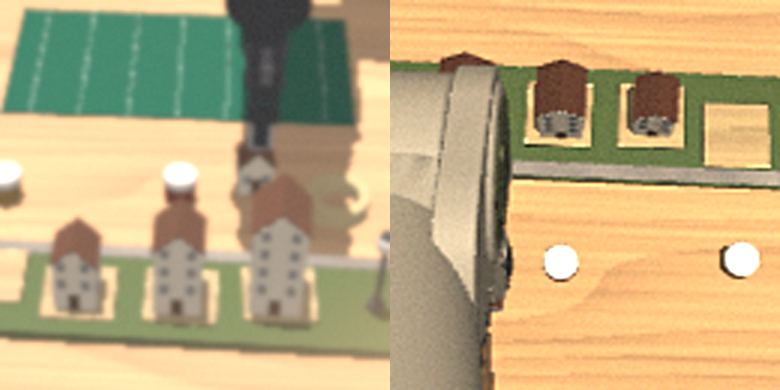

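Houses b, c and d all stand centred on plots 2 to 4. The gripper is aligned over house_a at crop (258,165).

Call:
carry_out([
  {"travel": [0, 0, -1], "delta_rot": [0, 0, 0], "fingers": -1},
  {"travel": [0, 0, -0.9], "delta_rot": [0, 0, 0], "fingers": -1},
  {"travel": [0, 0, -0.3], "delta_rot": [0, 0, 0], "fingers": -1},
  {"travel": [0, 0, 0], "delta_rot": [0, 0, 0], "fingers": -1},
])

```text
clock: 27.72
tcp_pos: [0.4457, 0.078, 0.0134]
orientation: [0.0, 0.707, 0.707, 0.0]
wrist_force: [-0.2, -0.7, -0.6]
finger_gap: 0.0855
grip_force: 0.0
```

Call:
carry_out([
  {"travel": [0, 0, 0], "delta_rot": [0, 0, 0], "fingers": 1},
  {"travel": [0, 0, 0], "delta_rot": [0, 0, 0], "fingers": 1},
  {"travel": [0, 0, 0], "delta_rot": [0, 0, 0], "fingers": 1},
  {"travel": [0, 0, 0], "delta_rot": [0, 0, 0], "fingers": 1},
  {"travel": [0, 0, 0], "delta_rot": [0, 0, 0], "fingers": 1},
])

```text
clock: 28.35
tcp_pos: [0.4457, 0.0781, 0.0136]
orientation: [0.001, 0.707, 0.707, 0.0]
wrist_force: [-0.9, -0.3, 5.3]
finger_gap: 0.0362
grip_force: 38.5
```

Call:
carry_out([
  {"travel": [0, 0, 0], "delta_rot": [0, 0, 0], "fingers": 1},
  {"travel": [0, 0, 0], "delta_rot": [0, 0, 0], "fingers": 1},
])

```text
clock: 28.6
tcp_pos: [0.4457, 0.0781, 0.0136]
orientation: [0.001, 0.707, 0.707, 0.0]
wrist_force: [-0.6, 0.5, 5.6]
finger_gap: 0.0363
grip_force: 38.5
```

Call:
carry_out([
  {"travel": [0, 0, 0.6], "delta_rot": [0, 0, 0], "fingers": 1},
  {"travel": [0, 0, 1], "delta_rot": [0, 0, 0], "fingers": 1},
  {"travel": [0, 0, 1], "delta_rot": [0, 0, 0], "fingers": 1},
  {"travel": [0, 0, 0.4], "delta_rot": [0, 0, 0], "fingers": 1},
])

```text
clock: 29.1
tcp_pos: [0.4461, 0.0781, 0.0893]
orientation: [0.001, 0.707, 0.707, 0.001]
wrist_force: [-0.4, 0.2, -0.3]
finger_gap: 0.0359
grip_force: 38.9
```

Call:
carry_out([
  {"travel": [0, -0.928, 0], "delta_rot": [0, 0, 0], "fingers": 1},
  {"travel": [0, -0.928, 0], "delta_rot": [0, 0, 0], "fingers": 1},
  {"travel": [0, -0.928, 0], "delta_rot": [0, 0, 0], "fingers": 1},
  {"travel": [0, -0.928, 0], "delta_rot": [0, 0, 0], "fingers": 1},
  {"travel": [0, -0.928, 0], "delta_rot": [0, 0, 0], "fingers": 1},
])

```text
clock: 29.72
tcp_pos: [0.4447, -0.0386, 0.0873]
orientation: [-0.0, 0.707, 0.707, -0.0]
wrist_force: [-0.5, -0.8, -0.0]
finger_gap: 0.0361
grip_force: 38.9
```

Call:
carry_out([
  {"travel": [0, -0.928, 0], "delta_rot": [0, 0, 0], "fingers": 1},
  {"travel": [0, -0.928, 0], "delta_rot": [0, 0, 0], "fingers": 1},
  {"travel": [0, -0.928, 0], "delta_rot": [0, 0, 0], "fingers": 1},
  {"travel": [0, -0.928, 0], "delta_rot": [0, 0, 0], "fingers": 1},
  {"travel": [0, -0.928, 0], "delta_rot": [0, 0, 0], "fingers": 1},
])

```text
clock: 30.35
tcp_pos: [0.4447, -0.1545, 0.0872]
orientation: [-0.0, 0.707, 0.707, -0.0]
wrist_force: [0.0, 0.8, -0.6]
finger_gap: 0.0359
grip_force: 38.9
```

Call:
carry_out([
  {"travel": [0.88, 0, 0], "delta_rot": [0, 0, 0], "fingers": 1},
  {"travel": [0.88, 0, 0], "delta_rot": [0, 0, 0], "fingers": 1},
  {"travel": [0.88, 0, 0], "delta_rot": [0, 0, 0], "fingers": 1},
  {"travel": [0.88, 0, 0], "delta_rot": [0, 0, 0], "fingers": 1},
])

```text
clock: 30.85
tcp_pos: [0.5334, -0.1538, 0.087]
orientation: [-0.0, 0.707, 0.707, -0.0]
wrist_force: [-0.4, -0.5, -0.4]
finger_gap: 0.0364
grip_force: 38.9
```

Call:
carry_out([
  {"travel": [0.88, 0, 0], "delta_rot": [0, 0, 0], "fingers": 1},
  {"travel": [0.88, 0, 0], "delta_rot": [0, 0, 0], "fingers": 1},
  {"travel": [0.88, 0, 0], "delta_rot": [0, 0, 0], "fingers": 1},
  {"travel": [0, 0, 0], "delta_rot": [0, 0, 0], "fingers": 1},
])

```text
clock: 31.35
tcp_pos: [0.6, -0.1539, 0.0869]
orientation: [-0.0, 0.707, 0.708, -0.0]
wrist_force: [-1.1, -0.5, -0.6]
finger_gap: 0.0362
grip_force: 38.9
```

```bash
python3 two.py a2 150 120 200 140
```

```text
(no output)
```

View pics/a2.png

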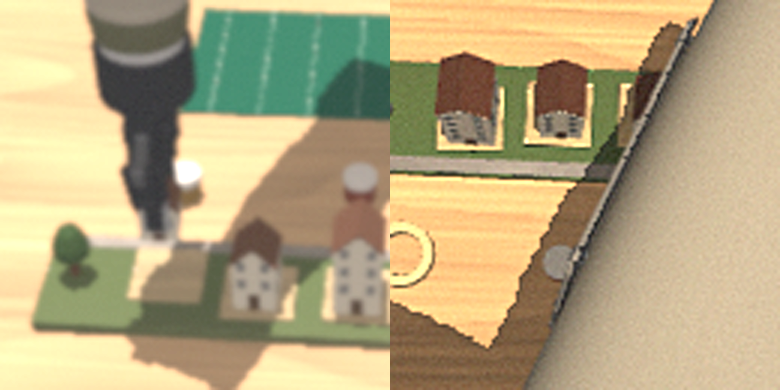

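House_a hangs over plot_1, with its bottom at about scene (203.5,200.7).

```bash
python3 - <<'E'
from h import *
print(back(env.read_camera("scene"),[(203.5,200.7)],.073))
E
```

```text
[[ 0.62225658 -0.1499614   0.073     ]]
```

Call:
carry_out([
  {"travel": [0, 0, -1], "delta_rot": [0, 0, 0], "fingers": 1},
  {"travel": [0, 0, -1], "delta_rot": [0, 0, 0], "fingers": 1},
  {"travel": [0, 0, -0.06], "delta_rot": [0, 0, 0], "fingers": 1},
  {"travel": [0, 0, 0], "delta_rot": [0, 0, 0], "fingers": 1},
])

```text
clock: 32.0
tcp_pos: [0.5989, -0.154, 0.0369]
orientation: [0.0, 0.707, 0.707, 0.0]
wrist_force: [0.1, 0.3, -0.5]
finger_gap: 0.0361
grip_force: 38.9
```

Call:
carry_out([
  {"travel": [-0.04, -0.08, -0.16], "delta_rot": [0, 0, 0], "fingers": 1},
  {"travel": [0, 0, 0], "delta_rot": [0, 0, 0], "fingers": 1},
])

```text
clock: 32.25
tcp_pos: [0.5984, -0.1562, 0.0329]
orientation: [0.0, 0.707, 0.707, 0.0]
wrist_force: [0.3, 0.2, 0.3]
finger_gap: 0.0363
grip_force: 38.9
```

Call:
carry_out([
  {"travel": [0, 0, -0.08], "delta_rot": [0, 0, 0], "fingers": 1},
  {"travel": [0, 0, 0], "delta_rot": [0, 0, 0], "fingers": 1},
])

```text
clock: 32.5
tcp_pos: [0.5981, -0.1559, 0.0303]
orientation: [0.0, 0.707, 0.707, 0.0]
wrist_force: [0.6, -0.2, -0.7]
finger_gap: 0.036
grip_force: 38.9
```

Call:
carry_out([
  {"travel": [0, 0, -0.05], "delta_rot": [0, 0, 0], "fingers": 1},
  {"travel": [0, 0, 0], "delta_rot": [0, 0, 0], "fingers": 1},
])

```text
clock: 32.75
tcp_pos: [0.5983, -0.1559, 0.0297]
orientation: [0.0, 0.707, 0.707, 0.0]
wrist_force: [-2.3, 1.0, 5.0]
finger_gap: 0.0362
grip_force: 39.3
```

Contact. I release, rise and retreat clear of the view.

Call:
carry_out([
  {"travel": [0, 0, 0], "delta_rot": [0, 0, 0], "fingers": -1},
  {"travel": [0, 0, 0], "delta_rot": [0, 0, 0], "fingers": -1},
  {"travel": [0, 0, 0], "delta_rot": [0, 0, 0], "fingers": -1},
  {"travel": [0, 0, 0], "delta_rot": [0, 0, 0], "fingers": -1},
  {"travel": [0, 0, 0.5], "delta_rot": [0, 0, 0], "fingers": -1},
])

```text
clock: 33.38
tcp_pos: [0.5972, -0.1555, 0.0409]
orientation: [-0.001, 0.707, 0.707, -0.0]
wrist_force: [-0.3, -0.6, -0.4]
finger_gap: 0.0855
grip_force: 0.0
```

Call:
carry_out([
  {"travel": [0, 0, 1], "delta_rot": [0, 0, 0], "fingers": -1},
  {"travel": [0, 0, 1], "delta_rot": [0, 0, 0], "fingers": -1},
  {"travel": [0, 0, 1], "delta_rot": [0, 0, 0], "fingers": -1},
  {"travel": [0, 0, 1], "delta_rot": [0, 0, 0], "fingers": -1},
  {"travel": [0, 0, 1], "delta_rot": [0, 0, 0], "fingers": -1},
])

```text
clock: 34.0
tcp_pos: [0.5983, -0.156, 0.1685]
orientation: [0.001, 0.707, 0.707, 0.0]
wrist_force: [0.4, -0.9, -0.6]
finger_gap: 0.085
grip_force: 0.0
```

Call:
carry_out([
  {"travel": [-0.8, -0.9, 0], "delta_rot": [0, 0, 0], "fingers": -1},
  {"travel": [-0.8, -0.9, 0], "delta_rot": [0, 0, 0], "fingers": -1},
  {"travel": [-0.8, -0.9, 0], "delta_rot": [0, 0, 0], "fingers": -1},
  {"travel": [-0.8, -0.9, 0], "delta_rot": [0, 0, 0], "fingers": -1},
  {"travel": [-0.8, -0.9, 0], "delta_rot": [0, 0, 0], "fingers": -1},
])

```text
clock: 34.62
tcp_pos: [0.4976, -0.2692, 0.1677]
orientation: [0.001, 0.707, 0.707, 0.0]
wrist_force: [-0.5, 0.3, 0.2]
finger_gap: 0.0856
grip_force: 0.0
```

Call:
carry_out([
  {"travel": [-0.8, -0.9, 0], "delta_rot": [0, 0, 0], "fingers": -1},
  {"travel": [-0.8, -0.9, 0], "delta_rot": [0, 0, 0], "fingers": -1},
  {"travel": [-0.8, -0.9, 0], "delta_rot": [0, 0, 0], "fingers": -1},
  {"travel": [-0.8, -0.9, 0], "delta_rot": [0, 0, 0], "fingers": -1},
  {"travel": [0, 0, 0], "delta_rot": [0, 0, 0], "fingers": -1},
])

```text
clock: 35.25
tcp_pos: [0.4172, -0.3599, 0.1676]
orientation: [0.001, 0.708, 0.706, -0.0]
wrist_force: [0.1, 0.4, 0.1]
finger_gap: 0.0855
grip_force: 0.0
```

```bash
python3 - <<'E'
from h import *
rs=dict(scene=env.read_camera("scene"),top=env.read_camera("top"))
pl=dict(a=(.599,-.155),b=(.6165,-.0725),c=(.615,.0145),d=(.608,.0975))
for k in pl:
    P=(*pl[k],.016+H[k][2]-.008);s={n:proj(rs[n],P)[0] for n in rs}
    p,f,T,e=fit(rs,k,s,.016);print(k,np.round(p[[0,1,3]]*1000,1),"yaw",round(p[2],3),round(f,2),"off mm",np.round((p[:2]-pl[k])*1000,1),"tri",np.round(T*1000,1))
o=[]
for n,(x,y) in(("scene",(150,130)),("top",(175,130))):
    i=cv2.cvtColor(rs[n]["color"],cv2.COLOR_RGB2BGR)[y:y+110,x:x+260]
    o.append(cv2.convertScaleAbs(cv2.resize(i,(700,296),interpolation=cv2.INTER_CUBIC),alpha=1.6,beta=15))
cv2.imwrite("pics/end.png",np.vstack(o))
E
```

```text
a [ 598.  -155.2   16.9] yaw 0.06 0.47 off mm [-1.  -0.2] tri [ 597.6 -154.8   54.1]
b [616.8 -72.7  16.5] yaw 3.163 0.42 off mm [ 0.3 -0.2] tri [616.1 -72.3  74.1]
c [614.2  12.1  20. ] yaw 0.012 0.36 off mm [-0.8 -2.4] tri [613.4  11.5  99.3]
d [607.8  94.8  17.1] yaw -0.048 0.36 off mm [-0.2 -2.7] tri [607.5  92.9 117.3]
```

View pics/end.png

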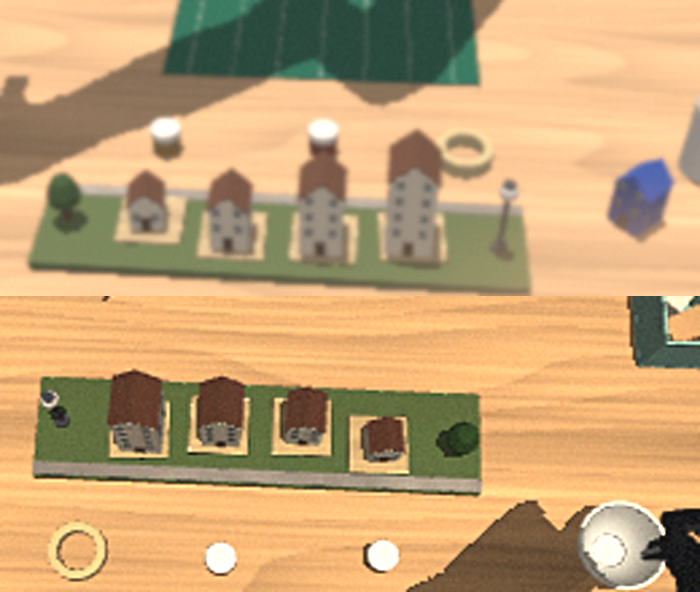

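All four houses are on their plots within 3 mm, square and upright. The glue bottle and the blue look-alike are untouched, so I hand in.

```bash
python3 -c "
from workcell import env
print(env.hand_in())"
```

```text
the job is handed in; nothing more can be done
None
```

The job is handed in: from the lamp at plot_4 the row runs d, c, b, a, each house measuring upright, square and within about 3 mm of its plot's centre, and the arm never went near the glue bottle; the hand-in gave no verdict.

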